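Re-seat a block in a drilling jig and re-clamp it

TASK

The aluminium block in the drilling jig has been clamped out of place. Flip the over-centre clamp open by pushing its handle, push the block fully home so that it lies flush against both the long fence and the end stop, then flip the clamp handle back over so that the clamp holds the block there. Leave the bottle, tub and hammer nearby where they are.

Things in the scene. Friction and masses are not known exactly. Their poses are not given: they have to be found in the camera images.
- jig_home (a point): Point on top of the jig's plywood base board (250 x 240 x 12 mm, fixed on the bench, top 12 mm above it) where the block's origin lies, axes parallel, when fully home. Jig axes (this point's): x along the fence to the end stop, y to the fence and clamp, z up. Board: x -160 to +90, y -100 to +140 mm. The jig stands at another place and yaw each run.
- fence (a point): Middle of the long fence's face, at the board's top: a steel bar 16 mm wide and 16 mm high, its face at jig y = +40 mm, from jig x = -125 to +75 mm. Axes as jig_home.
- end_stop (a point): Middle of the end stop's face, at the board's top: a steel bar 16 mm thick and 16 mm high, its face at jig x = +60 mm, from jig y = -42 to +38 mm. Axes as jig_home.
- block: Loose aluminium block, 120 (x) x 80 (y) x 20 (z) mm, about 0.5 kg; origin at the centre of its underside; lies flat on the base board. At the start it is 20 to 45 mm short of the end stop, 10 to 24 mm off the fence, turned up to 0.12 rad, and held under the clamp's pad.
- clamp (a joint): Angle of the over-centre clamp, rad: about 0.025 clamped on the block (0: its stop without block), 1.05 fully open. Handle and arm are one rocking piece; its pivot runs along jig x. A spring drives it away from the middle, 0.52, to either end: pushed past the middle it snaps over by itself. The handle's tip takes 5 to 6 N at either end, less towards the middle.
- clamp_pivot (a point): Pivot of the clamp, behind the fence: jig x = 0, y = +85 mm, 60 mm above the bench. Clamped, the steel arm is level and reaches 90 mm from it towards jig -y, with a round rubber pad (20 mm across) under it, 80 mm from the pivot, pressing with about 9 N; open, the arm points up at 60 deg.
- handle_tip (a point): Middle of the outer end of the clamp's handle, 135 mm from the pivot. Rubber grip 26 mm wide (jig x), 16 mm thick, on the outer 75 mm. Clamped, the handle leans 30 deg from upright to jig -y (over the block); open, 30 deg to +y. Tip 177 mm above the bench and 67 mm to either side of the pivot at the ends of its swing, 195 mm high at the middle.
- oil_bottle: White plastic bottle with black cap, 64 mm across, 150 mm tall, standing on the bench; origin at the centre of its underside. Leave alone.
- tub: Open white plastic tub, 90 mm across, 70 mm tall, standing on the bench; origin at the centre of its underside. Leave alone.
- hammer: Hammer with a handle along its x axis, lying on the bench; origin under its middle. Leave alone.

How it is judged:
By the outcome, as a careful person would: the job done as asked, in the order asked, and still so for the second after the job is handed in, with the robot touching nothing.
It also fails if it takes over 70 s, if anything falls off the work surface, if the arm or the gripper's body presses on something with over 40 N, if the wrist force passes 120 N, or if a joint passes its speed limit or range.

ROBOT

A 6-joint arm with a two-finger parallel gripper is mounted at the origin on the work surface. World frame = base frame: x ahead of the robot, y to its left, z up, the work surface at z = 0. Lengths are in mm, angles in rad, forces in N, time in s.
With the tool pointing down it reaches from about 350 to 975 mm from the base axis. Payload 7.1 kg.
Tool frame: the origin (TCP) lies between the finger pads; the fingertips stand 17 mm ahead of it and the grasp point (between the pads) lies 2 mm behind it; z points along the fingers, y is the line along which they close (so a half turn about z gives the same grasp; the last joint's range is limited). The gripper opens to 88 mm and grips with 3 to 60 N. Pads are 20 mm wide; open, the fingers measure 115 mm over their backs; the gripper's body (75 mm by 178 mm) begins 61 mm behind the grasp point.
Start: joints at [1.257, 0.423, 1.63, -0, 1.089, -0.019], TCP at [181.561, 598.031, 239.675] pointing down, gripper open.
Joint ranges: [-3, 3], [-0.9, 2.11], [0.09, 2.58], [-1.31, 4.45], [0.11, 2.69], [-2.54, 2.54]. Speed limits (rad/s): [2.39, 2.39, 3.01, 3.14, 3.14, 3.14].

INTERFACE

Orientations are given as a rotation vector (axis times angle).
In Python, from workcell import ctrl, vision, monitor, workorder gives the robot as it stands (ctrl), with the cameras (vision), the readings (monitor) and the job (workorder).
- The arm moves only by the shell command python3 jog.py 'ROWS' [OPENING]. ROWS is a JSON object whose key "motion" holds a list of rows, 1 to 5 of them, each of 6 numbers: dx, dy, dz in fractions of the full range, 1 being 200 mm, then a rotation vector rx, ry, rz in parts of the range, where 1.0 means pi rad; each row shifts and turns the commanded pose from where the row before left it, along the tool's axes as they then stand; what a row does not reach is not made up. A row lasts 1/12 s, in which the tool goes at most 41.7 mm and 0.125 rad, less where a joint would pass 70% of its speed; a pose out of reach is approached as far as the arm can. OPENING is the finger opening in mm, set as the command begins (- or left out keeps the last). The fingers move at their own pace and stop on an object; the grip force is fixed at half the most. Time passes only in rows, so rows that do not move let the fingers close. It prints the time, the measured TCP pose, the force, the opening and the grip force at its end. No shift or turn number may pass 1 either way. Input that does not fit is refused with a message, and nothing moves.
- monitor.get_obs(): the state, without advancing time (a new reading comes with each control period).
- vision.get_image(name): name is "scene" or "top"; returns a dict with "img" (400x640x3 uint8, red, green, blue), "fx", "fy", "cx", "cy" (pixels), "R" (3x3) and "t" (3): a world point X has camera coordinates R X + t. Camera axes: x right, y down, z forward; pixel columns grow to the right and rows downward; lengths in mm; the calibration is good to about 2 mm. A picture is of the moment at which its call begins. There is no depth.
- workorder.close_job(): hands the job in; it is judged then, once.
The state is a dict: "t": time; "qpos": joint angles; "qvel": joint speeds; "joint_torque": joint torques, N m; "ee_pos": TCP position; "orientation": TCP orientation; "ft_force": force on the tool from outside, world axes, zero at the start; "moment": the same for the moment, N m; "width": finger opening in mm; "grasp_force": force on a finger pad.
Only numpy, scipy, OpenCV 4.12 (cv2) and the standard library are available. Lean on these libraries where they do the work, as an engineer would, in place of code of your own. Each camera call takes 0.05 s, during which the arm holds its last target. There are 200 camera calls.

## Working session

There is one attempt and no reset: what is moved stays moved. The work goes in short steps, Python scripts to look and compute and a shell command to move; the robot and the scene stay as the last step left them, time stands still between calls to the robot, and variables do not carry over. Pictures are saved under pics/ and viewed, at most 10 in all, crops included, and the job is handed in when it is done.

```bash
ls; mkdir -p pics; python3 - <<'E'
from workcell import ctrl, vision, monitor, workorder
import cv2,pickle
for n in("top","scene"):
    d=vision.get_image(n); cv2.imwrite(f"pics/{n}0.png",d["img"][:,:,::-1]); pickle.dump(d,open(f"pics/{n}0.pkl","wb"))
    print(n,d["fx"],d["cx"],d["cy"],d["R"],d["t"])
o=monitor.get_obs();print(o)
E
```

```text
jog.py
pics
workcell.py
top 449.29858815608816 315.87961783178633 197.28077836920136 [[-0.02480611 -0.99957296 -0.01544505]
 [-0.99703762  0.02586246 -0.07243704]
 [ 0.07280555  0.01360242 -0.99725339]] [ -17.03390521  555.67101101 1252.30603655]
scene 368.10777469735206 315.24059818631315 200.46987216753817 [[-0.61566853  0.78772979 -0.02083349]
 [ 0.57733548  0.43292066 -0.69228856]
 [-0.53631707 -0.43824819 -0.72131999]] [ 401.94464452 -218.47328932 1620.2730036 ]
{'t': 0.1, 'qpos': array([ 1.25700286e+00,  4.23753934e-01,  1.63054263e+00,  1.10101360e-05,
        1.08860338e+00, -1.90026501e-02]), 'qvel': array([-0.0001932 , -0.00289035, -0.00211384,  0.00047496,  0.00014228,
       -0.00049084]), 'joint_torque': array([-1.08114477e-04, -5.45607698e+01, -2.74324840e+01,  6.45462074e-02,
        1.86884223e-02, -4.83477066e-06]), 'ee_pos': array([181.4252336 , 597.62707845, 239.01383826]), 'orientation': array([-4.61356111e-01, -3.10730269e+00,  2.02244982e-03]), 'ft_force': array([ 0.48053953, -0.08358454, -0.05591628]), 'moment': array([ 0.00299682,  0.01690032, -0.01184017]), 'grasp_force': 0.0, 'width': 87.75468967392479}
```

View pics/top0.png

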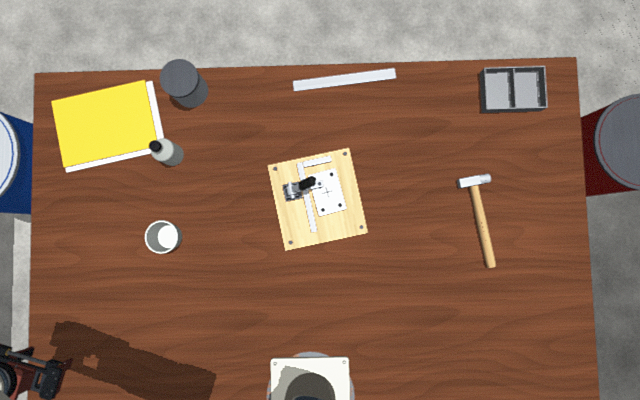

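View pics/scene0.png

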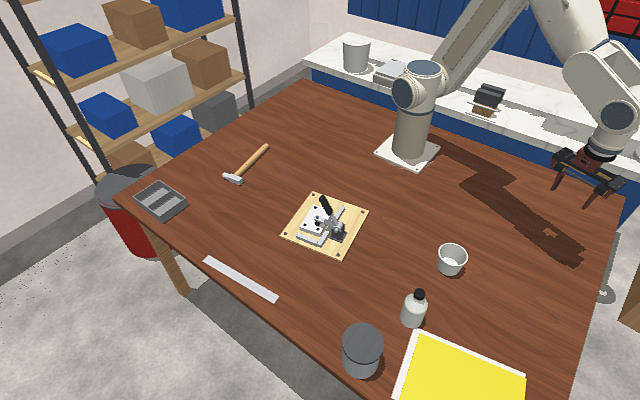

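The top view shows the jig board with corners near (268,164), (349,149), (367,233), (286,250). The clamp is near (297,188) and the block near (328,193). The tub, bottle and hammer are well clear of it. I'll enlarge the jig next.

```bash
python3 - <<'E'
import cv2
a=cv2.imread("pics/top0.png")[140:260,255:380]; b=cv2.imread("pics/scene0.png")[180:270,270:380]
cv2.imwrite("pics/topc.png",cv2.resize(a,None,fx=5,fy=5,interpolation=cv2.INTER_CUBIC)[:600])
cv2.imwrite("pics/scenec.png",cv2.resize(b,None,fx=6,fy=6,interpolation=cv2.INTER_CUBIC))
E
```

```text
(no output)
```

View pics/topc.png

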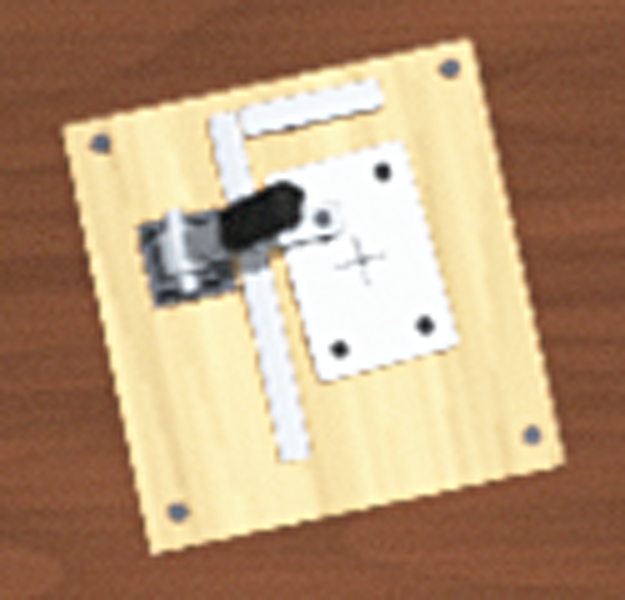

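The crop shows the board corners at (65,127), (472,40), (563,465) and (152,553). The visible block corners are at (402,142), (457,343) and (322,382), and the end stop is at the top. The clamp is on the left with its handle leaning over the block.

```bash
cat > h.py <<'E'
import numpy as np,pickle,cv2
from scipy.optimize import least_squares
from scipy.spatial.transform import Rotation as Ro
def ray(d,p,z):
    v=d["R"].T@np.array([(p[0]-d["cx"])/d["fx"],(p[1]-d["cy"])/d["fy"],1]); c=-d["R"].T@d["t"]
    return (c+v*(z-c[2])/v[2])[:2]
def proj(d,X):
    c=d["R"]@np.asarray(X,float)+d["t"]; return np.array([d["fx"]*c[0]/c[2]+d["cx"],d["fy"]*c[1]/c[2]+d["cy"]])
def fit(L,W):
    L=np.array(L,float)
    f=lambda q:(L@np.array([[np.cos(q[2]),np.sin(q[2])],[-np.sin(q[2]),np.cos(q[2])]])+q[:2]-W).ravel()
    r=least_squares(f,[600,0,0.2]); return r.x,r.fun
E
python3 - <<'E'
from h import *
d=pickle.load(open("pics/top0.pkl","rb"))
P=lambda c:(c[0]/5+255-.4,c[1]/5+140-.4)
W=np.array([ray(d,P(c),12) for c in[(65,127),(472,40),(563,465),(152,553)]])
q,r=fit([(90,140),(90,-100),(-160,-100),(-160,140)],W);print("jig",q,r.round(1))
B=np.array([ray(d,P(c),32) for c in[(402,142),(457,343),(322,382)]])
b,r=fit([(60,-40),(-60,-40),(-60,40)],B);print("block",b,r.round(1))
c,s=np.cos(q[2]),np.sin(q[2]);M=np.array([[c,-s],[s,c]])
print("block in jig",M.T@(b[:2]-q[:2]),b[2]-q[2])
for n,c in(("fence end",(275,462)),("fence end R",(310,458)),("stop R",(385,105)),("stop L",(245,137))): print(n,M.T@(ray(d,P(c),28)-q[:2]))
print("tip",M.T@(ray(d,P((285,205)),177)-q[:2]))
E
```

```text
jig [ 5.89998954e+02 -4.78050278e+01  1.82933357e-01] [ 0.9  1.   0.6 -0.2 -0.9 -1.6 -0.7  0.7]
block [ 5.69000418e+02 -6.24828113e+01  2.41901048e-01] [ 1.4  0.2 -1.1 -0.9 -0.3  0.7]
block in jig [-23.31826636 -10.61293065] 0.05896769108237293
fence end [-123.6060032    60.04798501]
fence end R [-125.46181649   40.41420059]
stop R [ 60.67744152 -42.22035899]
stop L [59.33466966 39.02950961]
tip [-0.04653249 24.57215337]
```

The jig is at about (590.0, -47.8) with a yaw of 0.183 rad, and the fence and stop positions agree with that. In the jig frame the block is at about (-23, -11) and turned 0.06 rad. I'll start by closing the fingers, turning the tool y axis along jig x and rising slightly.

The rows are not in the units I measure in: shifts go in shares of 200 mm and turns go in shares of pi rad. I convert before sending: 0.125 rad / 3.1416 = 0.0398.

```bash
cat >> h.py <<'E'
JIG=np.array([590.0,-47.8]);YAW=0.183
def go(x,y,z,yaw=0):
    "tool-axis shift to jig (x,y), world z, and the turn to make tool y lie at jig angle yaw (mod pi)"
    from workcell import ctrl, vision, monitor, workorder
    o=monitor.get_obs();R=Ro.from_rotvec(o["orientation"]).as_matrix()
    c,s=np.cos(YAW),np.sin(YAW);M=np.array([[c,-s],[s,c]])
    T=np.r_[M@[x,y]+JIG,z]
    Rt=Ro.from_euler("z",YAW+yaw-np.pi/2).as_matrix()@np.diag([-1,1,-1.]);
    a=Ro.from_matrix(R.T@Rt).as_rotvec()
    print("shift",(R.T@(T-o["ee_pos"])).round(1),"turn",a.round(3),"now jig",(M.T@(o["ee_pos"][:2]-JIG)).round(1),"z",round(o["ee_pos"][2],1),"F jig",(M.T@o["ft_force"][:2]).round(1),"t",round(o["t"],2),"J6",round(o["qpos"][5],2))
E
python3 jog.py '{"motion": [[0,0,0,0,0,0.0398],[0,0,0,0,0,0.0398],[0,0,0,0,0,0.0398],[0,0,0,0,0,0.0398],[0,0,0,0,0,0.0398]]}' 0
python3 jog.py '{"motion": [[0,0,0,0,0,0.0398],[0,0,0,0,0,0.0398],[0,0,0,0,0,0.0398],[0,0,0,0,0,0.0299],[0,0,0,0,0,0]]}'
python3 -c "from h import *;go(0,-25,240)"
```

```text
t: 0.52
ee_pos: [181.5, 597.7, 239.2]
orientation: [1.403, 2.811, -0.001]
ft_force: [0.6, 0.1, 0.7]
width: 57.6
grasp_force: 0.0
t: 0.93
ee_pos: [181.5, 597.8, 239.2]
orientation: [2.014, 2.411, -0.001]
ft_force: [-0.1, 0.0, 0.4]
width: 24.8
grasp_force: 0.0
shift [-7.329e+02  2.873e+02 -3.000e-01] turn [-0.     0.001 -0.004] now jig [-284.2  709.1] z 239.2 F jig [-0.1  0. ] t 0.93 J6 1.08
```

Scaled: -36 mm / 200 = -0.18, 14 mm / 200 = 0.07.

```bash

python3 jog.py '{"motion": [[-0.18,0.07,0,0,0,0],[-0.18,0.07,0,0,0,0],[-0.18,0.07,0,0,0,0],[-0.18,0.07,0,0,0,0],[-0.18,0.07,0,0,0,0]]}' >/dev/null
python3 jog.py '{"motion": [[-0.18,0.07,0,0,0,0],[-0.18,0.07,0,0,0,0],[-0.18,0.07,0,0,0,0],[-0.18,0.07,0,0,0,0],[-0.18,0.07,0,0,0,0]]}'
python3 jog.py '{"motion": [[-0.18,0.07,0,0,0,0],[-0.18,0.07,0,0,0,0],[-0.18,0.07,0,0,0,0],[-0.18,0.07,0,0,0,0],[-0.18,0.07,0,0,0,0]]}' >/dev/null
python3 jog.py '{"motion": [[-0.18,0.07,0,0,0,0],[-0.18,0.07,0,0,0,0],[-0.18,0.07,0,0,0,0],[-0.18,0.07,0,0,0,0],[0,0,0,0,0,0]]}'
python3 -c "from h import *;go(0,-25,172)"
```

```text
t: 1.77
ee_pos: [384.9, 267.6, 239.7]
orientation: [2.006, 2.418, 0.0]
ft_force: [1.0, 0.4, 0.1]
width: 0.2
grasp_force: 0.0
t: 2.6
ee_pos: [570.2, -31.5, 239.8]
orientation: [2.009, 2.411, 0.001]
ft_force: [-0.4, -0.8, 0.3]
width: 0.7
grasp_force: 0.0
shift [-44.4  16.4  67.9] turn [ 0.002  0.002 -0.001] now jig [-16.5  19.6] z 239.8 F jig [-0.5 -0.7] t 2.6 J6 -0.26
```

Next I'll go down in front of the handle and push slowly toward jig +y.

Scaled: 34 mm / 200 = 0.17, -22 mm / 200 = -0.11.

```bash

python3 jog.py '{"motion": [[-0.11,0.04,0,0,0,0],[-0.11,0.04,0,0,0,0],[0,0,0.17,0,0,0],[0,0,0.17,0,0,0],[0,0,0,0,0,0]]}' 
python3 jog.py '{"motion": [[0.05,0,0,0,0,0],[0.05,0,0,0,0,0],[0.05,0,0,0,0,0],[0.05,0,0,0,0,0],[0.05,0,0,0,0,0]]}'
python3 jog.py '{"motion": [[0.05,0,0,0,0,0],[0.05,0,0,0,0,0],[0.05,0,0,0,0,0],[0.05,0,0,0,0,0],[0.05,0,0,0,0,0]]}'
python3 -c "from h import *;go(0,80,172)"
```

```text
t: 3.02
ee_pos: [586.5, -66.5, 165.9]
orientation: [-2.002, -2.409, 0.009]
ft_force: [-1.7, 0.5, -1.0]
width: 0.4
grasp_force: 0.0
t: 3.43
ee_pos: [584.3, -17.7, 175.6]
orientation: [2.003, 2.41, 0.005]
ft_force: [2.1, -7.6, 5.0]
width: 0.6
grasp_force: 3.6
t: 3.85
ee_pos: [572.7, 33.0, 172.8]
orientation: [2.009, 2.414, 0.002]
ft_force: [1.2, -0.7, -0.2]
width: 0.1
grasp_force: 0.3
shift [-2.5  2.3  0.8] turn [ 0.002  0.    -0.   ] now jig [-2.3 82.5] z 172.8 F jig [ 1.  -0.9] t 3.85 J6 -0.15
```

Scaled: -39 mm / 200 = -0.195, -35 mm / 200 = -0.175.

```bash

python3 jog.py '{"motion": [[0,0,-0.175,0,0,0],[0,0,-0.175,0,0,0],[-0.195,0,0,0,0,0],[-0.195,0,0,0,0,0],[-0.195,0,0,0,0,0]]}' 
python3 jog.py '{"motion": [[-0.195,0,0,0,0,0],[-0.195,0,0,0,0,0],[0,0,0,0,0,0]]}' 50
python3 - <<'E'
from h import *
from workcell import ctrl, vision, monitor, workorder
go(-15,-100,40)
a=[vision.get_image(n)["img"][:,:,::-1] for n in("top","scene")]
a=np.hstack([cv2.resize(a[0][140:260,255:380],(400,384)),cv2.resize(a[1][160:280,260:385],(400,384))]);cv2.imwrite("pics/open.png",a)
E
```

```text
t: 4.27
ee_pos: [593.9, -83.0, 242.6]
orientation: [2.007, 2.417, 0.002]
ft_force: [1.3, 0.1, -0.8]
width: 0.7
grasp_force: 0.0
t: 4.52
ee_pos: [608.7, -165.0, 241.6]
orientation: [2.014, 2.409, -0.001]
ft_force: [0.2, 0.0, 0.3]
width: 17.2
grasp_force: 0.0
shift [ 18.9 -12.3 201.6] turn [ 0.001  0.002 -0.005] now jig [  -3.  -118.6] z 241.6 F jig [ 0.2 -0. ] t 4.52 J6 -0.46
```

View pics/open.png

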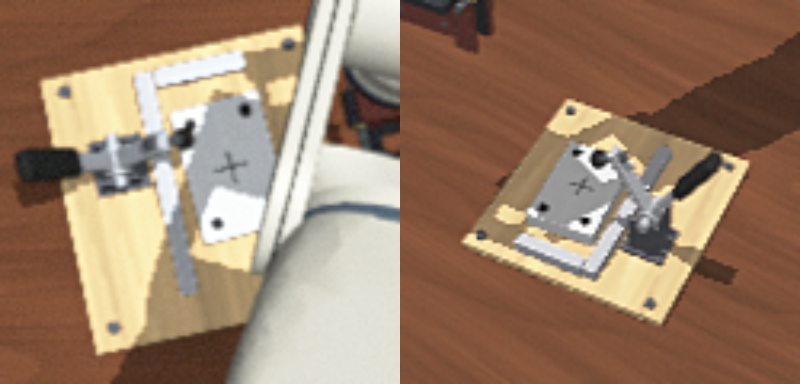

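The picture shows the clamp open, with the handle at the left (45,165) and the pad up. The block still stands off the fence. I'll lower two spread fingers on its -y side and push it to the fence.

Scaled: 40 mm / 200 = 0.2, 10 mm / 200 = 0.05.

```bash

python3 jog.py '{"motion": [[0.05,-0.045,0.2,0,0,0],[0.05,-0.045,0.2,0,0,0],[0,0,0.2,0,0,0],[0,0,0.2,0,0,0],[0,0,0.2,0,0,0]]}' 
python3 jog.py '{"motion": [[0,0,0.01,0,0,0],[0,0,0,0,0,0]]}'
python3 -c "from h import *;go(-20,-50,38)"
```

```text
t: 5.03
ee_pos: [586.3, -141.5, 41.5]
orientation: [-2.008, -2.416, -0.001]
ft_force: [1.0, -0.6, -0.2]
width: 50.0
grasp_force: 0.0
t: 5.2
ee_pos: [584.8, -141.8, 38.8]
orientation: [-2.005, -2.411, 0.004]
ft_force: [0.7, 0.4, 1.1]
width: 49.8
grasp_force: 0.0
shift [41.5  2.3  0.9] turn [-0.005 -0.003  0.001] now jig [-22.2 -91.5] z 38.8 F jig [0.7 0.3] t 5.2 J6 -0.44
```

Scaled: 8 mm / 200 = 0.04, 4 mm / 200 = 0.02.

```bash

python3 jog.py '{"motion": [[0.04,0,0,0,0,0],[0.04,0,0,0,0,0],[0.04,0,0,0,0,0],[0.02,0,0,0,0,0],[0.02,0,0,0,0,0]]}'
python3 -c "from h import *;go(-20,-50,38)"
python3 jog.py '{"motion": [[0.01,0,0,0,0,0],[0.01,0,0,0,0,0],[0.01,0,0,0,0,0],[0.01,0,0,0,0,0],[0,0,0,0,0,0]]}'
python3 -c "from h import *;go(-20,-50,38)"
```

```text
t: 5.62
ee_pos: [581.8, -112.0, 42.4]
orientation: [2.008, 2.413, 0.002]
ft_force: [0.1, -4.0, 1.2]
width: 50.0
grasp_force: 1.5
shift [11.6 -0.2  4.4] turn [ 0.002  0.001 -0.   ] now jig [-19.8 -61.6] z 42.4 F jig [-0.6 -4. ] t 5.62 J6 -0.39
t: 6.03
ee_pos: [579.8, -104.8, 40.8]
orientation: [2.011, 2.413, 0.001]
ft_force: [0.4, -1.7, 1.5]
width: 50.0
grasp_force: 1.2
shift [4.2 0.4 2.8] turn [ 0.001  0.    -0.001] now jig [-20.4 -54.2] z 40.8 F jig [ 0.1 -1.8] t 6.03 J6 -0.38
```

Scaled: 2 mm / 200 = 0.01, 1 mm / 200 = 0.005.

```bash

python3 jog.py '{"motion": [[0.01,0,0.01,0,0,0],[0.005,0,0,0,0,0],[0.005,0,0,0,0,0],[0.005,0,0,0,0,0],[0,0,0,0,0,0]]}'
python3 jog.py '{"motion": [[0.005,0,0,0,0,0],[0.005,0,0,0,0,0],[0,0,0,0,0,0]]}'
python3 -c "from h import *;go(-20,-50,38)"
```

```text
t: 6.45
ee_pos: [579.1, -100.1, 38.5]
orientation: [2.009, 2.414, 0.0]
ft_force: [2.5, -4.5, -0.4]
width: 49.8
grasp_force: 2.7
t: 6.7
ee_pos: [579.1, -99.8, 38.7]
orientation: [2.006, 2.414, -0.002]
ft_force: [2.1, -14.2, -2.4]
width: 50.1
grasp_force: 7.4
shift [-0.8  0.2  0.7] turn [0.001 0.003 0.001] now jig [-20.2 -49.2] z 38.7 F jig [ -0.5 -14.3] t 6.7 J6 -0.37
```

The force climbed to 14 N with no further motion, so the block is against the fence. I'll back off, lift and turn 90° to push it along the fence.

Scaled: -40 mm / 200 = -0.2, -20 mm / 200 = -0.1.

```bash

python3 jog.py '{"motion": [[-0.05,0,0,0,0,0],[-0.1,0,0,0,0,0],[0,0,-0.2,0,0,0],[0,0,-0.2,0,0,0],[0,0,-0.2,0,0,0]]}' 36
python3 jog.py '{"motion": [[0,0,0,0,0,0.0398],[0,0,0,0,0,0.0398],[0,0,0,0,0,0.0398],[0,0,0,0,0,0.0398],[0,0,0,0,0,0.0398]]}' >/dev/null
python3 jog.py '{"motion": [[0,0,0,0,0,0.0398],[0,0,0,0,0,0.0398],[0,0,0,0,0,0.0398],[0,0,0,0,0,0.0398],[0,0,0,0,0,0.0398]]}' >/dev/null
python3 jog.py '{"motion": [[0,0,0,0,0,0.0398],[0,0,0,0,0,0.0398],[0,0,0,0,0,0.0226],[0,0,0,0,0,0]]}'
python3 -c "from h import *;go(-125,-2,38,-np.pi/2)"
```

```text
t: 7.12
ee_pos: [582.1, -127.0, 158.3]
orientation: [-2.008, -2.409, 0.002]
ft_force: [0.6, -0.5, 0.6]
width: 36.3
grasp_force: 0.0
t: 8.28
ee_pos: [583.0, -126.9, 158.1]
orientation: [-3.128, -0.281, 0.003]
ft_force: [-0.1, 0.5, -0.2]
width: 35.5
grasp_force: 0.0
shift [-103.8  -73.9  120.3] turn [-0.002  0.002 -0.004] now jig [-21.3 -76.5] z 158.1 F jig [0.  0.5] t 8.28 J6 1.16
```

Tool x now points along jig +x and tool y along jig -y.

Scaled: 40 mm / 200 = 0.2, -26 mm / 200 = -0.13.

```bash

python3 jog.py '{"motion": [[-0.13,-0.095,0,0,0,0],[-0.13,-0.09,0,0,0,0],[-0.13,-0.09,0,0,0,0],[-0.13,-0.09,0,0,0,0],[0,0,0.2,0,0,0]]}'
python3 jog.py '{"motion": [[0,0,0.2,0,0,0],[0,0,0.2,0,0,0],[0,0,0,0,0,0]]}'
python3 -c "from h import *;go(-70,-2,38,-np.pi/2)"
```

```text
t: 8.7
ee_pos: [467.1, -73.1, 124.3]
orientation: [3.127, 0.29, 0.012]
ft_force: [1.1, 0.8, -0.8]
width: 35.7
grasp_force: 0.0
t: 8.95
ee_pos: [462.5, -73.1, 31.9]
orientation: [-3.124, -0.288, 0.022]
ft_force: [-1.4, 0.5, -0.5]
width: 36.0
grasp_force: 0.0
shift [59.9  0.3 -6.9] turn [-0.006  0.014  0.001] now jig [-130.    -1.7] z 31.9 F jig [-1.3  0.7] t 8.95 J6 1.2
```

Scaled: 7 mm / 200 = 0.035, 5 mm / 200 = 0.025.

```bash

python3 jog.py '{"motion": [[0.035,0,0,0,0,0],[0.035,0,0,0,0,0],[0.035,0,0,0,0,0],[0.035,0,0,0,0,0],[0.025,0,0,0,0,0]]}'
python3 jog.py '{"motion": [[0.015,0,0,0,0,0],[0.015,0,0,0,0,0],[0.015,0,0,0,0,0],[0.015,0,0,0,0,0],[0.015,0,0,0,0,0]]}'
python3 -c "from h import *;go(-70,-2,38,-np.pi/2)"
```

```text
t: 9.37
ee_pos: [502.5, -68.5, 41.0]
orientation: [3.128, 0.286, 0.004]
ft_force: [-4.7, -1.8, 3.6]
width: 35.8
grasp_force: 2.4
t: 9.78
ee_pos: [515.3, -65.6, 38.7]
orientation: [-3.128, -0.285, 0.001]
ft_force: [-3.8, -0.9, 1.1]
width: 35.9
grasp_force: 2.1
shift [ 6.6 -2.   0.7] turn [-0.     0.001 -0.001] now jig [-76.7  -4. ] z 38.7 F jig [-3.9 -0.2] t 9.78 J6 1.24
```

Scaled: 2 mm / 200 = 0.01, 1 mm / 200 = 0.005.

```bash

python3 jog.py '{"motion": [[0.01,0,0,0,0,0],[0.01,0,0,0,0,0],[0.005,0,0,0,0,0],[0.005,0,0,0,0,0],[0,0,0,0,0,0]]}'
python3 jog.py '{"motion": [[0.005,0,0,0,0,0],[0.005,0,0,0,0,0],[0,0,0,0,0,0]]}'
python3 -c "from h import *;go(-70,-2,38,-np.pi/2)"
```

```text
t: 10.2
ee_pos: [520.6, -64.7, 38.5]
orientation: [-3.128, -0.285, 0.003]
ft_force: [-6.3, -2.5, 4.0]
width: 36.3
grasp_force: 2.8
t: 10.45
ee_pos: [520.7, -64.5, 38.3]
orientation: [-3.128, -0.286, 0.009]
ft_force: [-10.0, -4.2, 7.1]
width: 35.8
grasp_force: 5.6
shift [ 1.1 -1.8  0.3] turn [-0.001  0.005 -0.001] now jig [-71.1  -3.8] z 38.3 F jig [-10.6  -2.3] t 10.45 J6 1.24
```

Scaled: 1 mm / 200 = 0.005.

```bash

python3 jog.py '{"motion": [[0.005,0,0,0,0,0],[0.005,0,0,0,0,0],[0,0,0,0,0,0],[0,0,0,0,0,0]]}'
python3 -c "from h import *;go(-70,-2,38,-np.pi/2)"
python3 jog.py '{"motion": [[-0.05,0,0,0,0,0],[-0.125,0,0,0,0,0],[-0.2,0,0,0,0,0],[0,0,-0.2,0,0,0],[0,0,-0.2,0,0,0]]}'
python3 jog.py '{"motion": [[0,0,-0.2,0,0,0],[-0.2,0,0,0,0,0],[-0.2,0,0,0,0,0]]}'
python3 - <<'E'
from h import *
from workcell import ctrl, vision, monitor, workorder
go(0,-95,160,-np.pi/2)
d=vision.get_image("top");pickle.dump(d,open("pics/t2.pkl","wb"))
a=d["img"][:,:,::-1][140:260,255:380];cv2.imwrite("pics/t2.png",cv2.resize(a,None,fx=5,fy=5,interpolation=cv2.INTER_CUBIC))
E
```

```text
t: 10.78
ee_pos: [520.8, -64.2, 38.0]
orientation: [-3.128, -0.286, 0.014]
ft_force: [-15.6, -6.4, 10.8]
width: 36.1
grasp_force: 8.1
shift [ 1.  -1.5  0. ] turn [-0.002  0.009 -0.001] now jig [-71.   -3.5] z 38.0 F jig [-16.5  -3.4] t 10.78 J6 1.25
t: 11.2
ee_pos: [447.9, -77.2, 117.5]
orientation: [-3.127, -0.283, 0.009]
ft_force: [0.5, 1.2, 0.3]
width: 35.9
grasp_force: 0.0
t: 11.45
ee_pos: [376.6, -92.9, 161.4]
orientation: [3.125, 0.287, 0.016]
ft_force: [-0.9, -1.0, -0.2]
width: 36.2
grasp_force: 0.0
shift [218.   89.5   3.9] turn [ 0.005 -0.01   0.   ] now jig [-218.    -5.5] z 161.4 F jig [-1.1 -0.8] t 11.45 J6 1.11
```

View pics/t2.png

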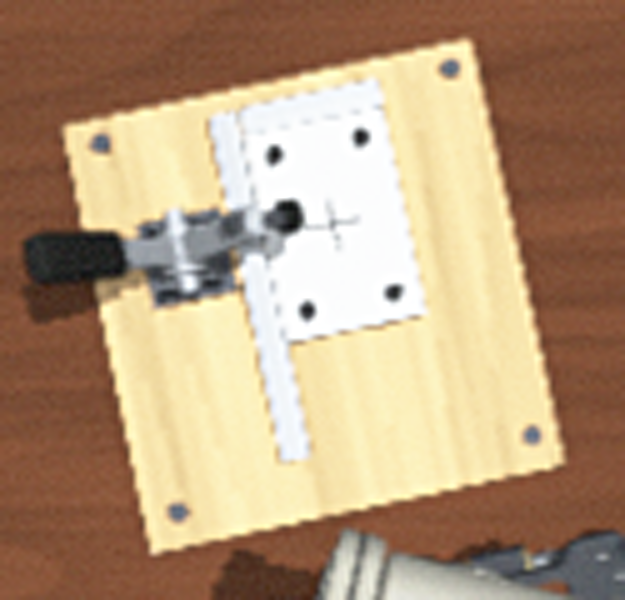

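The block looks flush with the fence and the stop: the gaps are gone, and its hole pattern (275,154), (361,136), (308,310), (394,292) is parallel to the board. I'll push it against the fence once more to be sure, since the push along x could have opened a small gap there.

Scaled: 40 mm / 200 = 0.2, 18 mm / 200 = 0.09.

```bash

python3 jog.py '{"motion": [[0.2,0.09,0,0,0,0],[0.2,0.09,0,0,0,0],[0.2,0.09,0,0,0,0],[0.2,0.09,0,0,0,0],[0.2,0.09,0,0,0,0]]}' >/dev/null
python3 jog.py '{"motion": [[0.09,0.05,0,0,0,-0.0398],[0,0,0,0,0,-0.0398],[0,0,0,0,0,-0.0398],[0,0,0,0,0,-0.0398],[0,0,0,0,0,-0.0398]]}' 56 >/dev/null
python3 jog.py '{"motion": [[0,0,0,0,0,-0.0398],[0,0,0,0,0,-0.0398],[0,0,0,0,0,-0.0398],[0,0,0,0,0,-0.0398],[0,0,0,0,0,-0.0398]]}' >/dev/null
python3 jog.py '{"motion": [[0,0,0,0,0,-0.0398],[0,0,0,0,0,-0.0398],[0,0,0,0,0,-0.0226],[0,0,0,0,0,0]]}'
python3 -c "from h import *;go(0,-75,38)"
```

```text
t: 13.08
ee_pos: [595.5, -148.4, 158.7]
orientation: [2.006, 2.415, 0.002]
ft_force: [0.1, 1.0, -0.2]
width: 55.8
grasp_force: 0.0
shift [ 24.9  12.7 120.7] turn [0.002 0.001 0.001] now jig [-12.9 -99.9] z 158.7 F jig [0.3 1. ] t 13.08 J6 -0.45
```

Scaled: 40 mm / 200 = 0.2, 13 mm / 200 = 0.065.

```bash

python3 jog.py '{"motion": [[0.06,0.065,0,0,0,0],[0,0,0.2,0,0,0],[0,0,0.2,0,0,0],[0,0,0.2,0,0,0],[0,0,0,0,0,0]]}' 
python3 jog.py '{"motion": [[0.05,0,0,0,0,0],[0.05,0,0,0,0,0],[0.05,0,0,0,0,0],[0.025,0,0,0,0,0],[0.01,0,0,0,0,0]]}' 
python3 -c "from h import *;go(0,-49,38)"
python3 jog.py '{"motion": [[0.005,0,0,0,0,0],[0.005,0,0,0,0,0],[0.005,0,0,0,0,0],[0,0,0,0,0,0]]}' 
python3 -c "from h import *;go(0,-49,38)"
```

```text
t: 13.5
ee_pos: [601.7, -133.1, 31.6]
orientation: [-2.008, -2.405, 0.006]
ft_force: [0.3, -0.0, 0.8]
width: 56.2
grasp_force: 0.0
t: 13.92
ee_pos: [599.6, -96.6, 41.0]
orientation: [2.007, 2.413, 0.002]
ft_force: [0.3, -4.0, 2.4]
width: 55.8
grasp_force: 1.9
shift [ 0.7 -0.6  3. ] turn [0.003 0.001 0.   ] now jig [  0.5 -49.7] z 41.0 F jig [-0.5 -4. ] t 13.92 J6 -0.36
t: 14.25
ee_pos: [599.7, -96.2, 40.1]
orientation: [2.007, 2.412, 0.001]
ft_force: [1.3, -6.3, 5.4]
width: 55.9
grasp_force: 3.3
shift [ 0.4 -0.7  2.1] turn [ 0.003  0.003 -0.   ] now jig [  0.7 -49.3] z 40.1 F jig [ 0.1 -6.4] t 14.25 J6 -0.36
```

The block is seated at the same y as before. I'll lift over the clamp to the far side of the handle.

```bash

python3 jog.py '{"motion": [[-0.05,0,0,0,0,0],[-0.125,0,0,0,0,0],[0,0,-0.2,0,0,0],[0,0,-0.2,0,0,0],[0,0,-0.2,0,0,0]]}' 0
python3 jog.py '{"motion": [[0,0,-0.2,0,0,0],[0,0,-0.2,0,0,0],[0,0,0,0,0,0],[0.2,0,0,0,0,0],[0.2,0,0,0,0,0]]}'
python3 jog.py '{"motion": [[0.2,0,0,0,0,0],[0.2,0,0,0,0,0],[0.2,0,0,0,0,0],[0.2,0,0,0,0,0],[0.15,0,0,0,0,0]]}'
python3 jog.py '{"motion": [[0,0,0,0,0,0]]}'
python3 -c "from h import *;go(0,188,172)"
```

```text
t: 14.67
ee_pos: [603.3, -129.9, 158.7]
orientation: [-2.01, -2.41, 0.002]
ft_force: [0.2, 0.1, -0.6]
width: 26.1
grasp_force: 0.0
t: 15.08
ee_pos: [590.2, -51.6, 239.5]
orientation: [2.015, 2.409, 0.002]
ft_force: [0.4, 0.9, -1.1]
width: 0.4
grasp_force: 0.0
t: 15.5
ee_pos: [554.5, 138.6, 238.4]
orientation: [-2.009, -2.413, 0.0]
ft_force: [0.6, 0.3, 0.6]
width: 0.7
grasp_force: 0.0
t: 15.58
ee_pos: [554.3, 140.5, 238.5]
orientation: [-2.005, -2.417, -0.001]
ft_force: [-0.5, -0.3, 0.4]
width: 0.6
grasp_force: 0.0
shift [-3.8  0.8 66.4] turn [-0.001 -0.002  0.003] now jig [ -0.8 191.6] z 238.5 F jig [-0.6 -0.2] t 15.58 J6 0.04
```

Scaled: 33 mm / 200 = 0.165, -10 mm / 200 = -0.05.

```bash

python3 jog.py '{"motion": [[0,0,0.165,0,0,0],[0,0,0.165,0,0,0],[0,0,0,0,0,0],[-0.05,0,0,0,0,0],[-0.05,0,0,0,0,0]]}'
python3 jog.py '{"motion": [[-0.05,0,0,0,0,0],[-0.05,0,0,0,0,0],[-0.05,0,0,0,0,0],[-0.05,0,0,0,0,0],[-0.05,0,0,0,0,0]]}'
python3 jog.py '{"motion": [[-0.05,0,0,0,0,0],[-0.05,0,0,0,0,0],[-0.05,0,0,0,0,0],[-0.025,0,0,0,0,0],[0,0,0,0,0,0]]}'
python3 -c "from h import *;go(0,85,172)"
```

```text
t: 16.0
ee_pos: [559.7, 116.6, 173.9]
orientation: [-2.01, -2.412, -0.002]
ft_force: [-4.0, 12.1, 8.1]
width: 0.4
grasp_force: 6.2
t: 16.42
ee_pos: [570.0, 66.2, 175.3]
orientation: [2.01, 2.411, 0.005]
ft_force: [-0.0, 1.8, 1.4]
width: 0.3
grasp_force: 1.1
t: 16.83
ee_pos: [574.6, 31.6, 172.5]
orientation: [-2.012, -2.413, 0.001]
ft_force: [0.1, 0.3, -0.6]
width: 0.4
grasp_force: 0.0
shift [4.1 0.7 0.5] turn [-0.001  0.    -0.002] now jig [-0.7 80.9] z 172.5 F jig [0.1 0.2] t 16.83 J6 -0.15
```

Now I'll lift, withdraw away from the jig and check.

Scaled: 40 mm / 200 = 0.2, -35 mm / 200 = -0.175.

```bash

python3 jog.py '{"motion": [[0,0,-0.175,0,0,0],[0,0,-0.175,0,0,0],[0,0,-0.15,0,0,0],[0.2,0,0,0,0,0],[0.2,0,0,0,0,0]]}' >/dev/null
python3 jog.py '{"motion": [[0.2,0,0,0,0,0],[0.2,0,0,0,0,0],[0.2,0,0,0,0,0],[0.2,0,0,0,0,0],[0.2,0,0,0,0,0]]}' >/dev/null
python3 jog.py '{"motion": [[0.2,0,0,0,0,0],[0.2,0,0,0,0,0],[0.2,0,0,0,0,0],[0.2,0,0,0,0,0],[0,0,0,0,0,0]]}'
python3 - <<'E'
from h import *
from workcell import ctrl, vision, monitor, workorder
a=vision.get_image("top")["img"][:,:,::-1];b=vision.get_image("scene")["img"][:,:,::-1]
r=lambda i,f:cv2.resize(i,(400,384),interpolation=cv2.INTER_CUBIC)
cv2.imwrite("pics/end.png",np.hstack([r(a[140:260,255:380],1),r(b[160:280,260:385],1)]))
p=pickle.load(open("pics/top0.pkl","rb"))["img"][:,:,::-1]
print([cv2.absdiff(a[s],p[s]).mean().round(2) for s in(np.s_[135:170,145:188],np.s_[215:257,140:185],np.s_[170:270,450:500])])
E
```

```text
t: 18.08
ee_pos: [492.6, 472.1, 272.2]
orientation: [-2.003, -2.418, -0.003]
ft_force: [-0.7, -0.7, -0.7]
width: 0.8
grasp_force: 0.0
[np.float64(2.81), np.float64(7.11), np.float64(2.95)]
```

View pics/end.png

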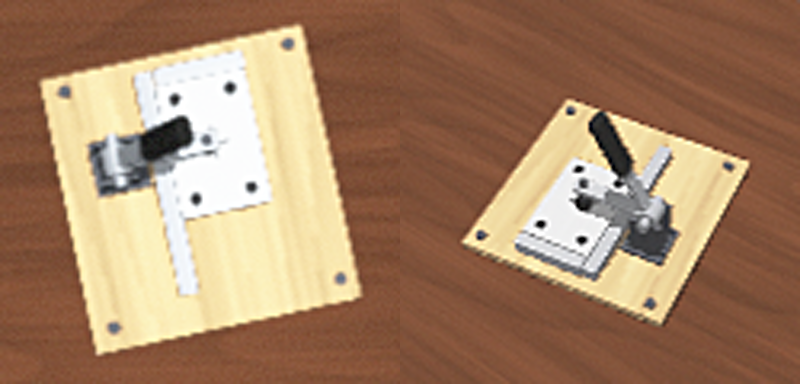

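The clamp is closed again, with its arm level and the handle at (165,137) leaning over the block. The block is flush with the fence and the stop, and the arm is clear of the jig.

```bash
python3 -c "
from workcell import ctrl, vision, monitor, workorder
print(workorder.close_job())"
```

```text
the job is handed in; nothing more can be done
None
```

The job is handed in: I opened the clamp, pushed the block home against the fence and the end stop (it looks flush with both in the last pictures), and flipped the clamp closed on it at about 18 s; the arm stayed clear of the bottle, tub and hammer.

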